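Load the capsule machine and throw its dose lever

TASK

Load the coffee capsule machine: drop both loose capsules, one after the other, through the narrow neck into its magazine, leaving the dose lever in its wide parking bay meanwhile. Then lift the lever by its knob, swing it over the teeth and let it drop fully down into the notch marked by the upright setting pin. Leave the timer, filter packet, mug and sugar tin where they stand, upright.

Things in the scene. Friction and masses are not known exactly. Their poses are not given: they have to be found in the camera images.
- machine: Grey capsule machine, fixed. Origin: its underside, on the upright spindle axis of the lever. z up, -x its front (to the robot at yaw 0), +y to its magazine. Deck 50 mm high: block x -65..65, y -45..105 mm, and in front a fan of radius 162 mm about the spindle (104 mm high). Angle a about the spindle: direction (-cos a, -sin a), so 0 at -x, positive to -y. Clear magazine tube, 68 mm wide, at x -65, y 150 mm.
- parking_bay (a point): Middle of the wide parking bay, level with the tooth tops (69 mm above the worktop). A steel toothed arc stands on the deck 79 to 91 mm from the spindle; the bay is its wide gap, from a = +0.76 to +0.30 rad (a: see the machine), in which the lever can swing without lifting.
- notch_middle (a point): Middle notch of the toothed arc, at its mouth level with the tooth tops, 85 mm from the spindle, at a = -0.25 rad. The other two notches are at a = +0.05 and -0.55 rad (the latter nearest the magazine). All are 13 mm wide, and the rod's underside lies 9.5 mm below the tooth tops when down.
- magazine_mouth (a point): Centre of the open mouth, at the rim of the magazine's steel neck, 120 mm above the worktop. The neck is 46 mm wide inside and 58 mm outside at the rim, 28 mm long; below it the tube widens to 60 mm inside; its floor is 107 mm below the rim.
- lever_knob (a point): Middle of the black lever knob: upright, round, 29 mm across, 36 mm high, 118 mm from the spindle; this point is 115 mm above the worktop with the lever down. It revolves freely on its stem, which stands on the steel lever rod, which lies level and runs radially out from the spindle through the gap in the toothed arc.
- lever_tip (a point): Outer end of the lever rod (8 mm thick), 138 mm from the spindle axis, 20 mm beyond the knob's axis. With the lever down the underside of the rod is 59.5 mm above the worktop.
- lever_swing (a joint): Swing of the lever about the spindle, rad: the lever points along a = 0.70 - value (a: see the machine); the value grows towards the magazine. Starts in the parking bay (0.03 to 0.33); the notches are at 0.65, 0.95 and 1.25; range 0 to 1.32. Turns easily.
- lever_lift (a joint): Lift of the lever straight up along the spindle, m: 0 when fully down in the bay or in a notch, at most 0.030. The rod clears the teeth above 0.011. Weight and a spring push it down with about 3 N at 0 and 5 N at the top, so it drops by itself when let go.
- mark_pin: Setting pin: upright steel pin with a ball head, 26 mm tall, on the deck 149 mm from the spindle, just outside one of the three notches: the marked one. The other two have only flat plugs 3 mm high there. Origin: its foot, 50 mm above the worktop. With the lever in the marked notch, the lever tip points at the pin, 11 mm from its axis.
- capsule_a_mid (a point): Centre of a loose plain aluminium capsule, half-way up. It stands upside down on its flange: flange 37 mm across at the bottom, body 30 mm across tapering to 28 mm at 22 mm height, domed top at 28 mm. About 20 g. Its own +x axis (as it stands at the start) points at the kitchen timer, centre 62 mm away.
- capsule_b_mid (a point): Centre of the other capsule, the same shape, half-way up. Its own +x axis points at the filter packet, centre 75 mm away.
- kitchen_timer: Round red and white kitchen timer, 64 mm across, 45 mm high, loose. Origin: centre of its underside.
- filters: Flat cream-coloured packet of coffee filters, 85 (x) x 120 (y) x 28 mm, loose. Origin: centre of its underside.
- mug: Cream mug with a green band, 86 mm x 122 mm with handle, 90 mm high, loose. Origin: centre of its underside.
- sugar_tin: Red tin with white lid, 72 mm across, 94 mm high, loose. Origin: centre of its underside.

How it is judged:
By the outcome, as a careful person would: the job done as asked, in the order asked, and still so for the second after the job is handed in, with the robot touching nothing.
It also fails if it takes over 64 s, if anything falls off the work surface, if the arm or the gripper's body presses on something with over 40 N, if the wrist force passes 120 N, or if a joint passes its speed limit or range.

ROBOT

A 6-joint arm with a two-finger parallel gripper is mounted at the origin on a cart in front of the work surface, level with it; the furniture and walls round the work are solid. World frame = base frame: x ahead of the robot, y to its left, z up, the work surface at z = 0. Lengths are in m, angles in rad, forces in N, time in s.
With the tool pointing down it reaches from about 0.35 to 0.975 m from the base axis. Payload 17.4 kg.
Tool frame: the origin (TCP) lies midway between the tips of the shut fingers; the grasp point (between the pads) lies 19 mm behind it (bot.tcp_to_grasp is the distance from the TCP to the grasp point, in m); z points along the fingers, y is the line along which they close (so a half turn about z gives the same grasp; the last joint's range is limited). The gripper opens to 85 mm and grips with 20 to 120 N. Pads are 22 mm wide; open, the fingers measure 114 mm over their backs; the gripper's body (76 mm by 85 mm) begins 54 mm behind the grasp point. The pads swing forward as they close: fully open they stand 13 mm farther back than shut.
Start: joints at [-1.293, 0.116, 1.442, -0, 1.584, -0.038], TCP at [0.21, -0.642, 0.21] pointing down, gripper open.
Joint ranges: [-2.83, 2.83], [-0.83, 2.19], [0.07, 2.5], [-1.14, 4.28], [0.01, 3], [-2.97, 2.97]. Speed limits (rad/s): [1.89, 1.89, 2.22, 3.14, 3.14, 3.14].

INTERFACE

Orientations are given as a unit quaternion [w, x, y, z].
In Python, from cell import bot, eyes, job, nets gives the robot as it stands. The module is installed in compiled form; this text tells all that it offers.
- The arm moves only by the shell command python3 -m pendant 'ROWS'. ROWS is JSON, a list of rows, each an object with "gripper": the opening, from -1 (shut) to 1 (fully open); "delta_pos": the shift along the tool's x, y, z in mm, a list of three; "yaw": the turn about the tool's z in rad. In form: [{"gripper": gripper, "delta_pos": [dx, dy, dz], "yaw": yaw}, ...]. A call has 1 to 20 rows; each row is the pose to reach, as a shift and turn from the pose commanded when the call began, along the tool's axes at that moment; what a row does not reach only later rows make up. A row lasts 1/8 s, in which the tool goes at most 62.5 mm and 10.7 degrees, less where a joint would pass 70% of its speed; a pose out of reach is approached as far as the arm can. A call with a gripper value outside its range is refused whole. The fingers move at their own pace and stop on an object; the grip force is fixed at half the most. Time passes only in rows, so rows that repeat a pose let the fingers close. It gives the time, the measured TCP pose, the force, the opening and the grip force at its end, in the units of the state.
- bot.sense(): the state, without advancing time (a new reading comes with each control period).
- eyes.snapshot(name): name is "side" or "top" or "wrist"; returns (picture, depth): 480x640x3 uint8, red, green, blue; 480x640 float32, m along the optical axis (not along the pixel's ray), 0 where there is no reading.
- eyes.camera_model(name): a dict with "fx", "fy", "cx", "cy" (pixels), "world_to_cam" (4x4, takes a point from world to camera coordinates). Camera axes: x right, y up, looking along -z (the intrinsics and any distortion apply to the point x, -y, -z); pixel columns grow to the right and rows downward; lengths in m; the calibration is good to about 2 mm. A picture is of the moment at which its call begins: read the wrist's pose just before it. camera_model takes no time and is no camera call; for the wrist camera it gives the pose at the moment of the call.
- job.sign_off(): hands the job in; it is judged then, once.
Trained networks look in the newest picture that a camera, given by its name, has taken for a name from the list of things; names that differ only in an ending like _2 or _b are one class to them, and where a whole thing is asked for, a point or a joint stands for the part that bears it (a point fixed in the world has none). Each returns a list of dicts, best first, with "p" (0 to 1); they miss things now and then, are a little off and sometimes report something else, mostly with a low value. They report only what shows in the picture. A call takes as long as a camera call.
- nets.find_in(thing, camera): "rect" ([centre column, centre row, width, height] in pixels, round what is visible of it).
- nets.outline_of(thing, camera): "pixels" (480x640 bool, what is visible of it) and "rect" ([centre column, centre row, width, height] in pixels, round what is visible of it).
- nets.spot_point(thing, camera): "location" ([column, row] in pixels: a listed point, or the origin of a listed thing).
The state is a dict: "t": time; "joint_positions": joint angles; "joint_velocities": joint speeds; "joint_torque": joint torques, N m; "tool_pos": TCP position; "ee_rot": TCP orientation; "ft_force": force on the tool from outside, world axes, zero at the start; "torque": the same for the moment, N m; "gripper_width": finger opening in m; "grip_force": force on a finger pad.
Only numpy, scipy, OpenCV 4.12 (cv2) and the standard library are available. Lean on these libraries where they do the work, as an engineer would, in place of code of your own. Each camera call takes 0.05 s, during which the arm holds its last target. There are 200 camera calls.

## Working session

There is one attempt and no reset: what is moved stays moved. The work goes in short steps, Python scripts to look and compute and a shell command to move; the robot and the scene stay as the last step left them, time stands still between calls to the robot, and variables do not carry over. Pictures are saved under pics/ and viewed, at most 13 in all, crops included, and the job is handed in when it is done.

```bash
mkdir -p pics
cat > h.py <<'E'
import numpy as np, cv2
from cell import bot, eyes, job, nets
def px2w(cam,u,v,z=None,depth=None,m=None):
    m=m or eyes.camera_model(cam); T=np.linalg.inv(np.array(m["world_to_cam"]))
    d=np.array([(u-m["cx"])/m["fx"],-(v-m["cy"])/m["fy"],-1.0])
    if depth is not None: return (T@np.r_[d*depth,1])[:3]
    o=T[:3,3]; r=T[:3,:3]@d
    return o+r*(z-o[2])/r[2]
def save(n,p): cv2.imwrite("pics/"+n,p[:,:,::-1])
E
python3 - <<'E'
from h import *
Z=dict(parking_bay=.069,notch_middle=.069,magazine_mouth=.12,lever_knob=.115,lever_tip=.0635,mark_pin=.05,capsule_a_mid=.014,kitchen_timer=0,filters=0,mug=0,sugar_tin=0,machine=0)
for cam in("top","side"):
    p,d=eyes.snapshot(cam); save(cam+"0.png",p)
    m=eyes.camera_model(cam); print(cam,{k:m[k] for k in m if k!="world_to_cam"})
    for k,z in Z.items():
        for r in nets.spot_point(k,cam)[:3]:
            if r["p"]>.2: print(k,round(r["p"],2),np.round(r["location"]),np.round(px2w(cam,*r["location"],z=z),3))
s=bot.sense();print(s["tool_pos"],s["ee_rot"],s["t"],s["gripper_width"],bot.tcp_to_grasp)
E
```

```text
top {'fx': 615.7311712561423, 'fy': 615.7311712561423, 'cx': 319.6360208680989, 'cy': 244.22292875583796}
parking_bay 0.76 [320. 240.] [0.496 0.035 0.069]
notch_middle 0.67 [293. 251.] [0.472 0.097 0.069]
magazine_mouth 0.97 [239. 248.] [0.479 0.217 0.12 ]
magazine_mouth 0.6 [340. 255.] [ 0.457 -0.009  0.12 ]
lever_knob 0.7 [334. 248.] [0.473 0.004 0.115]
lever_tip 0.84 [339. 258.] [ 0.455 -0.009  0.064]
mark_pin 0.49 [294. 280.] [0.407 0.097 0.05 ]
capsule_a_mid 0.73 [305. 220.] [0.552 0.07  0.014]
capsule_a_mid 0.49 [424. 278.] [ 0.405 -0.213  0.014]
capsule_a_mid 0.44 [449. 268.] [ 0.428 -0.276  0.014]
kitchen_timer 0.84 [449. 268.] [ 0.428 -0.278  0.   ]
filters 0.64 [186. 317.] [0.325 0.363 0.   ]
mug 0.65 [455. 198.] [ 0.598 -0.301  0.   ]
sugar_tin 0.76 [174. 233.] [0.531 0.391 0.   ]
sugar_tin 0.59 [450. 267.] [ 0.43 -0.28  0.  ]
machine 0.86 [302. 220.] [0.555 0.078 0.   ]
side {'fx': 588.3909720398806, 'fy': 588.3909720398806, 'cx': 307.89393294275334, 'cy': 240.75445097891392}
parking_bay 0.55 [314. 256.] [0.483 0.028 0.069]
notch_middle 0.61 [307. 245.] [0.474 0.1   0.069]
magazine_mouth 0.95 [300. 210.] [0.473 0.234 0.12 ]
lever_knob 0.92 [308. 242.] [0.463 0.012 0.115]
lever_tip 0.86 [305. 263.] [0.456 0.003 0.064]
mark_pin 0.6 [285. 251.] [0.416 0.109 0.05 ]
mark_pin 0.33 [248. 234.] [0.322 0.24  0.05 ]
capsule_a_mid 0.61 [302. 211.] [0.518 0.512 0.014]
capsule_a_mid 0.52 [303. 324.] [ 0.42  -0.211  0.014]
capsule_a_mid 0.43 [271. 236.] [0.396 0.307 0.014]
kitchen_timer 0.63 [308. 348.] [ 0.421 -0.285  0.   ]
filters 0.56 [244. 232.] [ 0.319  0.378 -0.   ]
mug 0.81 [391. 341.] [ 0.604 -0.282  0.   ]
sugar_tin 0.98 [315. 228.] [0.544 0.389 0.   ]
machine 0.83 [339. 269.] [0.562 0.084 0.   ]
[ 0.20964227 -0.64164382  0.20974945] [3.04621538e-05 9.87560326e-01 1.57240584e-01 1.57881515e-05] 1.3 0.08523159753603528 0.0187
```

View pics/top0.png

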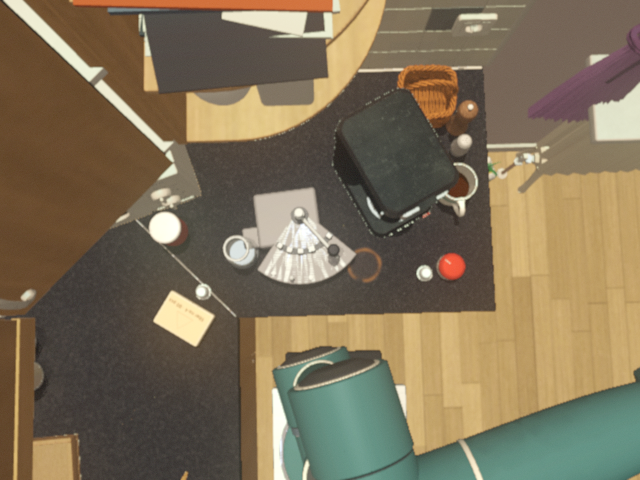

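View pics/side0.png

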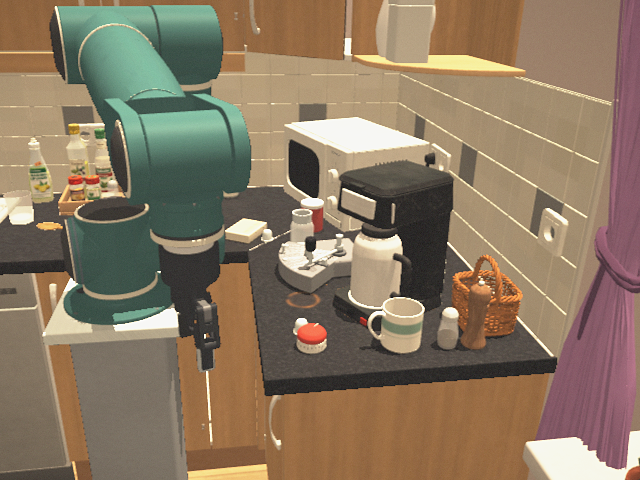

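The top view shows capsule A at about (425,272), left of the timer (451,266), and capsule B at (203,292) by the packet (185,318). The knob is at (334,250), the magazine at (240,250) and the spindle at (300,214). The side view agrees. I'll move to hover over capsule A with the fingers closing across the capsule–timer line.

```bash
python3 -m pendant '[{"gripper":0.3,"delta_pos":[324,-347,30],"yaw":1.65},{"gripper":0.3,"delta_pos":[324,-347,30],"yaw":1.65},{"gripper":0.3,"delta_pos":[324,-347,30],"yaw":1.65},{"gripper":0.3,"delta_pos":[324,-347,30],"yaw":1.65},{"gripper":0.3,"delta_pos":[324,-347,30],"yaw":1.65},{"gripper":0.3,"delta_pos":[324,-347,30],"yaw":1.65},{"gripper":0.3,"delta_pos":[324,-347,30],"yaw":1.65},{"gripper":0.3,"delta_pos":[324,-347,30],"yaw":1.65},{"gripper":0.3,"delta_pos":[324,-347,30],"yaw":1.65},{"gripper":0.3,"delta_pos":[324,-347,30],"yaw":1.65},{"gripper":0.3,"delta_pos":[324,-347,30],"yaw":1.65}]'
cat >> h.py <<'E'
def R(q):
    from scipy.spatial.transform import Rotation as Q
    return Q.from_quat([q[1],q[2],q[3],q[0]]).as_matrix()
def delta(w):  # world target of TCP -> tool-frame mm
    s=bot.sense(); return np.round(R(s["ee_rot"]).T@(np.array(w)-s["tool_pos"])*1000,1)
def spots(cam,Z,n=3,th=.2):
    m=eyes.camera_model(cam); p,d=eyes.snapshot(cam)
    for k,z in Z.items():
        for r in nets.spot_point(k,cam)[:n]:
            if r["p"]>th: print(k,round(r["p"],2),np.round(r["location"]),np.round(px2w(cam,*r["location"],z=z,m=m),4))
    return p,d,m
E
python3 - <<'E'
from h import *
p,d,m=spots("wrist",dict(capsule_a_mid=.014,kitchen_timer=0)); save("w1.png",p)
print({k:m[k] for k in m if k!="world_to_cam"},np.linalg.inv(m["world_to_cam"])[:3,3])
s=bot.sense();print(s["tool_pos"],s["ee_rot"],s["gripper_width"],s["joint_positions"])
for r in nets.outline_of("capsule_a_mid","wrist"):
    x=r["pixels"]; v,u=np.nonzero(x); dd=d[x]
    pts=np.array([px2w("wrist",a,b,depth=c,m=m) for a,b,c in zip(u,v,dd) if c>0])
    if len(pts): print(r["p"],r["rect"],pts.min(0),pts.max(0),np.median(pts,0))
E
```

```text
t: 2.68
tool_pos: [0.4099, -0.211, 0.1799]
ee_rot: [-0.0, 0.786, -0.618, 0.0]
ft_force: [0.3, -0.5, -0.2]
gripper_width: 0.0553
grip_force: 0.0
capsule_a_mid 0.66 [313. 208.] [ 0.4167 -0.2147  0.014 ]
kitchen_timer 0.73 [315. 142.] [ 0.4289 -0.2741  0.    ]
{'fx': 352.2421733812636, 'fy': 352.2421733812636, 'cx': 319.243330471555, 'cy': 238.43295147542267} [ 0.42505947 -0.2751214   0.34417527]
[ 0.40976826 -0.21132489  0.17975267] [-9.64904559e-06  7.85872424e-01 -6.18388658e-01  4.12302197e-05] 0.05561477471007733 [-5.31484877e-01 -3.56660877e-01  1.92087841e+00  8.00694776e-06
  1.57729081e+00  2.37269282e+00]
0.65 [313.2, 207.1, 35.4, 36.9] [ 0.39735259 -0.23358107 -0.0012659 ] [ 0.43434352 -0.19540529  0.03062961] [ 0.41630042 -0.21886957  0.02435979]
```

View pics/w1.png

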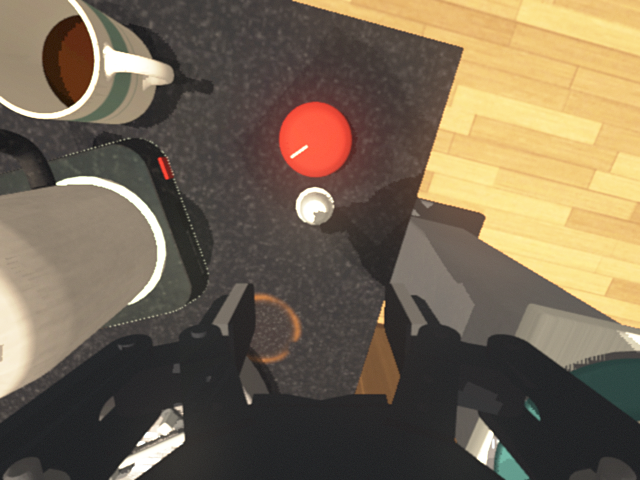

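The wrist view shows the capsule at (314,207) and the timer at (316,140), with nothing in the fingers' way. The network and the depth outline agree on (0.416, -0.2146).

```bash
python3 -c "
from h import *
print(delta([.4163,-.2146,.007]))"
```

```text
[  4.7  -5.6 172.7]
```

```bash
python3 -m pendant '[{"gripper":0.3,"delta_pos":[4.7,-5.6,50],"yaw":0},{"gripper":0.3,"delta_pos":[4.7,-5.6,100],"yaw":0},{"gripper":0.3,"delta_pos":[4.7,-5.6,140],"yaw":0},{"gripper":0.3,"delta_pos":[4.7,-5.6,172],"yaw":0},{"gripper":0.3,"delta_pos":[4.7,-5.6,172],"yaw":0},{"gripper":-1,"delta_pos":[4.7,-5.6,172],"yaw":0},{"gripper":-1,"delta_pos":[4.7,-5.6,172],"yaw":0},{"gripper":-1,"delta_pos":[4.7,-5.6,172],"yaw":0},{"gripper":-1,"delta_pos":[4.7,-5.6,172],"yaw":0}]'
python3 -c "
from h import *
print(bot.sense()['gripper_width'],delta([.44,.16,.21]))"
```

```text
t: 4.0
tool_pos: [0.4166, -0.2145, 0.0082]
ee_rot: [-0.0, 0.786, -0.619, 0.0]
ft_force: [0.1, -0.9, 0.4]
gripper_width: 0.0
grip_force: 0.0
3.5495140222364318e-06 [-358.5 -110.7 -202. ]
```

Gripper shut to 0: the capsule was missed or squeezed out. I'll look before moving.

Run:
```python
from h import *
p,d,m=spots("wrist",dict(capsule_a_mid=.014,kitchen_timer=0)); save("w2.png",p)
```

```text
capsule_a_mid 0.76 [320. 284.] [ 0.4159 -0.214   0.014 ]
kitchen_timer 0.59 [325. 147.] [ 0.4287 -0.277   0.    ]
```

View pics/w2.png

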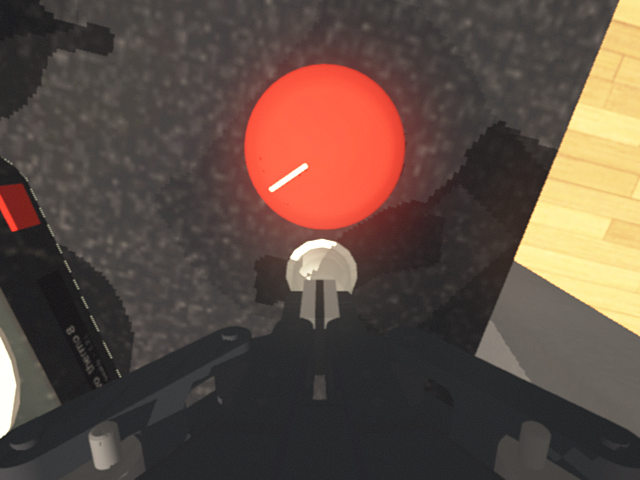

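The view shows shut fingertips at (320,285) overlapping the capsule (flange centre about (322,272)), and the timer is unmoved. Depth will tell whether the capsule was squeezed forward or is still under the fingers.

Run:
```python
from h import *
m=eyes.camera_model("wrist"); p,d=eyes.snapshot("wrist")
for v in range(236,320,8):
    print(v,[tuple(np.round(px2w("wrist",u,v,depth=d[v,u],m=m)*1000).astype(int).tolist()) if d[v,u]>0 else None for u in (292,305,321,336,350)])
```

```text
236 [(434, -231, 0), (428, -232, 0), (420, -234, 0), (413, -236, 1), (406, -238, 0)]
244 [(433, -227, 1), (427, -229, 2), (419, -231, 4), (412, -232, 2), (405, -234, 0)]
252 [(432, -223, 0), (426, -225, 4), (419, -229, 10), (411, -229, 6), (404, -229, 0)]
260 [(432, -219, 3), (426, -225, 14), (419, -228, 20), (412, -229, 16), (403, -226, 2)]
268 [(431, -215, 2), (425, -224, 22), (418, -227, 26), (412, -227, 24), (402, -221, 1)]
276 [(430, -212, 7), (424, -222, 27), (418, -224, 28), (411, -225, 26), (403, -223, 17)]
284 [(429, -215, 23), (424, -223, 39), (418, -225, 39), (410, -221, 28), (404, -221, 24)]
292 [(429, -218, 37), (424, -223, 46), (418, -224, 46), (412, -226, 47), (402, -217, 23)]
300 [(428, -218, 46), (424, -223, 53), (418, -224, 53), (412, -225, 53), (406, -224, 46)]
308 [(427, -217, 51), (423, -223, 59), (418, -225, 61), (413, -226, 60), (406, -223, 52)]
316 [(427, -218, 59), (423, -223, 66), (418, -224, 65), (413, -226, 66), (407, -223, 58)]
```

```bash
python3 -m pendant '[{"gripper":-1,"delta_pos":[0,0,-30],"yaw":0},{"gripper":-1,"delta_pos":[0,0,-60],"yaw":0},{"gripper":-1,"delta_pos":[0,0,-60],"yaw":0}]'
python3 - <<'E'
from h import *
m=eyes.camera_model("wrist"); p,d=eyes.snapshot("wrist"); save("w3.png",p)
q=bot.sense(); print(q["tool_pos"],q["gripper_width"])
for v in range(200,320,8):
    print(v,[tuple(np.round(px2w("wrist",u,v,depth=d[v,u],m=m)*1000).astype(int).tolist()) if d[v,u]>0 else None for u in (292,305,321,336,350)])
E
```

```text
t: 4.58
tool_pos: [0.4174, -0.215, 0.0699]
ee_rot: [-0.0, 0.786, -0.619, 0.002]
ft_force: [-0.3, -0.1, -0.9]
gripper_width: -0.0001
grip_force: 0.0
[ 0.41678221 -0.21462527  0.06838402] -8.742994352058276e-05
200 [(442, -238, 0), (433, -246, 35), (424, -249, 40), (416, -251, 37), (404, -247, -1)]
208 [(441, -233, 0), (432, -235, 0), (422, -238, 1), (412, -240, 1), (402, -242, -1)]
216 [(439, -228, 0), (431, -230, 1), (420, -232, 0), (410, -235, -1), (401, -237, 0)]
224 [(438, -222, 0), (430, -225, 2), (420, -229, 10), (409, -230, 3), (400, -232, 0)]
232 [(437, -217, -1), (429, -221, 10), (419, -227, 24), (409, -228, 16), (398, -226, 0)]
240 [(436, -211, 0), (428, -220, 22), (418, -223, 28), (409, -225, 26), (397, -221, 0)]
248 [(435, -205, 0), (426, -216, 26), (417, -218, 28), None, (395, -215, 0)]
256 [(433, -200, 0), (425, -211, 27), (416, -214, 29), (407, -216, 28), (394, -210, 1)]
264 [(432, -194, -1), (423, -196, 0), (415, -208, 27), (405, -210, 27), (393, -204, 1)]
272 [(431, -189, 1), (422, -190, 0), (411, -193, -1), (400, -195, -1), (391, -198, 0)]
280 [(429, -182, 0), (425, -224, 97), (419, -225, 96), (399, -190, 0), (390, -193, 1)]
288 [(428, -176, 0), (425, -223, 104), (419, -225, 105), (413, -226, 105), (388, -186, 1)]
296 [(429, -218, 103), (425, -223, 112), (419, -225, 113), (413, -226, 113), (406, -224, 104)]
304 [(429, -219, 112), (424, -224, 120), (419, -225, 119), (413, -226, 118), (407, -224, 111)]
312 [(428, -219, 118), (424, -224, 126), (419, -224, 124), (414, -226, 125), (408, -224, 118)]
```

View pics/w3.png

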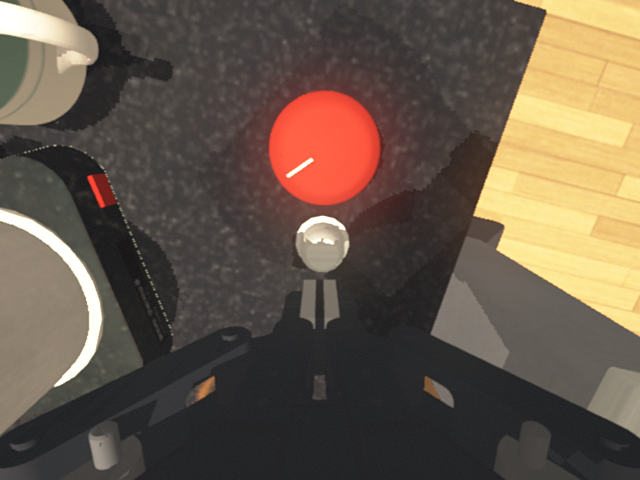

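This view shows the fingertips' lower edge at (320,277). Depth puts them at about z = 95 mm while the TCP reads 68 mm, so the real tips sit about 26 mm above the reported TCP. The fingers shut just above the dome, and the capsule at (322,243) hasn't moved. I'll correct by going 26 mm lower.

```bash
python3 -m pendant '[{"gripper":0.3,"delta_pos":[0,0,0],"yaw":0},{"gripper":0.3,"delta_pos":[0,0,0],"yaw":0},{"gripper":0.3,"delta_pos":[0,0,0],"yaw":0},{"gripper":0.3,"delta_pos":[0,0,40],"yaw":0},{"gripper":0.3,"delta_pos":[0,0,65],"yaw":0},{"gripper":0.3,"delta_pos":[0,0,80],"yaw":0},{"gripper":0.3,"delta_pos":[0,0,83],"yaw":0},{"gripper":0.3,"delta_pos":[0,0,83],"yaw":0}]'
python3 -m pendant '[{"gripper":-1,"delta_pos":[0,0,0],"yaw":0},{"gripper":-1,"delta_pos":[0,0,0],"yaw":0},{"gripper":-1,"delta_pos":[0,0,0],"yaw":0},{"gripper":-1,"delta_pos":[0,0,0],"yaw":0}]'
python3 -c "
from h import *
print(bot.sense()['gripper_width'],delta([.44,.16,.17]))"
```

```text
t: 5.62
tool_pos: [0.4167, -0.2146, -0.0147]
ee_rot: [-0.0, 0.786, -0.619, 0.0]
ft_force: [0.8, -0.5, 0.8]
gripper_width: 0.0556
grip_force: 0.0
t: 6.12
tool_pos: [0.417, -0.2147, -0.0142]
ee_rot: [-0.0, 0.786, -0.619, 0.001]
ft_force: [-0.6, 1.0, 7.0]
gripper_width: 0.0266
grip_force: 59.5
0.026630370406626108 [-358.7 -110.4 -184.4]
```

Capsule gripped. I'll lift it and carry it to a hover just in front of the magazine, turning the camera ahead.

```bash
python3 -m pendant '[{"gripper":-1,"delta_pos":[0,0,-40],"yaw":0},{"gripper":-1,"delta_pos":[0,0,-90],"yaw":0},{"gripper":-1,"delta_pos":[0,0,-140],"yaw":0},{"gripper":-1,"delta_pos":[-60,-15,-184],"yaw":-0.18},{"gripper":-1,"delta_pos":[-426,-95,-184],"yaw":-1.335},{"gripper":-1,"delta_pos":[-426,-95,-184],"yaw":-1.335},{"gripper":-1,"delta_pos":[-426,-95,-184],"yaw":-1.335},{"gripper":-1,"delta_pos":[-426,-95,-184],"yaw":-1.335},{"gripper":-1,"delta_pos":[-426,-95,-184],"yaw":-1.335},{"gripper":-1,"delta_pos":[-426,-95,-184],"yaw":-1.335},{"gripper":-1,"delta_pos":[-426,-95,-184],"yaw":-1.335},{"gripper":-1,"delta_pos":[-426,-95,-184],"yaw":-1.335}]'
python3 - <<'E'
from h import *
p,d,m=spots("wrist",dict(magazine_mouth=.12,machine=0,lever_knob=.115,lever_tip=.0635,mark_pin=.05,notch_middle=.069,parking_bay=.069,capsule_a_mid=.014,filters=0)); save("w4.png",p)
np.save("d4.npy",d); import pickle; pickle.dump(m,open("m4","wb"))
q=bot.sense(); print(q["tool_pos"],q["gripper_width"])
E
```

```text
t: 7.62
tool_pos: [0.4088, 0.2222, 0.1688]
ee_rot: [0.0, 1.0, 0.001, -0.0]
ft_force: [0.2, -0.3, -0.2]
gripper_width: 0.0264
grip_force: 59.2
magazine_mouth 0.86 [316. 137.] [0.4777 0.2247 0.12  ]
magazine_mouth 0.47 [213. 242.] [0.4144 0.2898 0.12  ]
machine 0.7 [486.  41.] [0.5584 0.0815 0.    ]
lever_tip 0.57 [622. 171.] [ 0.454  -0.0055  0.0635]
mark_pin 0.71 [462. 226.] [0.4084 0.1053 0.05  ]
notch_middle 0.59 [495. 143.] [0.4745 0.0958 0.069 ]
parking_bay 0.77 [585. 119.] [0.4908 0.0342 0.069 ]
capsule_a_mid 0.94 [317. 303.] [0.3211 0.2252 0.014 ]
filters 0.97 [182. 296.] [0.3228 0.3644 0.    ]
[0.40900075 0.2216079  0.16876972] 0.026667856068240833
```

View pics/w4.png

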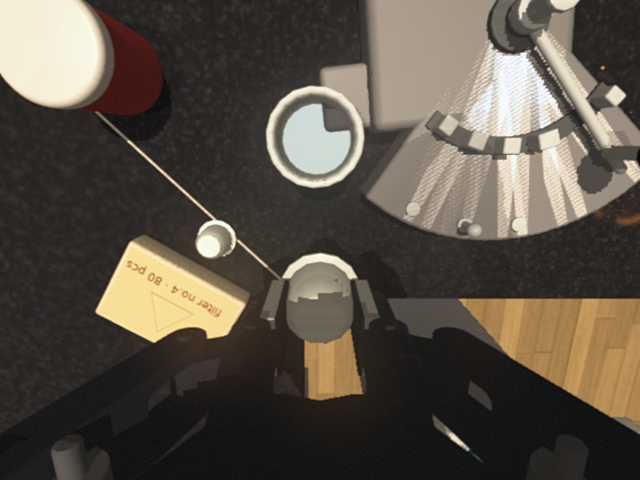

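Seen from here the mouth is at (316,137) and capsule B at (214,240). The setting pin, the only tall one, is at (468,228), outside the middle notch, and the fit mouth↔pin (138 mm) confirms the middle. The held capsule shows at (320,295). I'll measure how it hangs.

Run:
```python
from h import *
import pickle
d=np.load("d4.npy"); m=pickle.load(open("m4","rb"))
for v in list(range(250,345,6)):
    print(v,[tuple(np.round(px2w("wrist",u,v,depth=float(d[v,u]),m=m)*1000).astype(int).tolist()) if d[v,u]>0 else None for u in (272,284,292,320,350,356,366)])
# mouth rim
v,u=np.mgrid[80:195,260:370]; P=np.array([px2w("wrist",a,b,depth=float(d[b,a]),m=m) for a,b in zip(u.ravel(),v.ravel()) if d[b,a]>0])
k=P[(abs(P[:,2]-.12)<.004)]; (c,ax,an)=cv2.fitEllipse((k[:,:2]*1000).astype(np.float32)); 
from cv2 import minEnclosingCircle as mc
print(len(k),np.median(k[:,2]),k.min(0),k.max(0),mc((k[:,:2]*1000).astype(np.float32)))
```

```text
250 [(372, 270, 1), (372, 258, 0), (372, 250, 1), (372, 222, 1), (372, 193, 1), (372, 187, 0), (372, 177, 1)]
256 [(366, 270, 0), (366, 258, 1), (366, 250, 0), (427, 223, 186), (366, 193, 1), (366, 186, -1), (366, 176, -1)]
262 [(360, 270, 1), (360, 258, 0), (360, 250, 1), (425, 223, 188), (360, 192, 1), (360, 186, 0), (360, 176, 0)]
268 [(353, 270, 1), (354, 258, 2), (421, 235, 185), (424, 223, 193), (420, 209, 184), (353, 186, -1), (353, 176, 0)]
274 [(346, 271, -1), (417, 239, 184), (418, 235, 186), (424, 223, 200), (418, 209, 184), (347, 186, 0), (347, 176, 1)]
280 [(340, 271, -1), (419, 238, 195), (417, 235, 191), (423, 223, 205), (416, 209, 186), (419, 208, 195), (419, 203, 195)]
286 [(419, 242, 201), (419, 237, 201), (417, 234, 196), (421, 223, 207), (415, 210, 193), (419, 208, 200), (419, 204, 201)]
292 [(419, 241, 208), (420, 237, 208), (418, 234, 205), (420, 223, 210), (416, 210, 200), (419, 209, 208), (419, 205, 207)]
298 [(419, 241, 213), (419, 236, 212), (416, 234, 206), (419, 223, 211), (415, 211, 204), (419, 209, 212), (419, 206, 212)]
304 [(419, 240, 217), (417, 236, 
[... 280 characters left out ...]
, 211), (410, 211, 209), (414, 210, 218), (419, 207, 227)]
322 [(418, 239, 228), (410, 236, 214), (408, 234, 210), None, (406, 211, 207), (413, 210, 219), (418, 208, 229)]
328 [(415, 239, 227), (409, 236, 216), (404, 234, 208), (405, 223, 210), (398, 210, 197), (410, 210, 219), (415, 207, 228)]
334 [(415, 238, 232), (406, 236, 217), (279, 252, 0), (403, 223, 211), (-252, 102, -902), (408, 210, 219), (415, 208, 231)]
340 [(415, 238, 235), (404, 236, 217), (272, 252, 0), (401, 223, 211), (-275, 102, -897), (406, 210, 220), (414, 208, 233)]
2721 0.11962877977367184 [0.44874753 0.19730719 0.11601581] [0.50538709 0.25377473 0.12260002] ((477.1777038574219, 225.56460571289062), 28.496000289916992)
```

Capsule: upright, centre (0.4085, 0.2228), bottom at 0.184, fingertips at ~0.193. Mouth centre: (0.4775, 0.2253).

```bash
python3 -m pendant '[{"gripper":-1,"delta_pos":[40,-2.5,0],"yaw":0},{"gripper":-1,"delta_pos":[69,-2.5,0],"yaw":0},{"gripper":-1,"delta_pos":[69,-2.5,0],"yaw":0},{"gripper":-1,"delta_pos":[69,-2.5,30],"yaw":0},{"gripper":-1,"delta_pos":[69,-2.5,55],"yaw":0},{"gripper":-1,"delta_pos":[69,-2.5,69],"yaw":0},{"gripper":-1,"delta_pos":[69,-2.5,69],"yaw":0},{"gripper":-1,"delta_pos":[69,-2.5,69],"yaw":0}]'
```

```text
t: 9.12
tool_pos: [0.4782, 0.2247, 0.1008]
ee_rot: [-0.0, 1.0, 0.0, 0.001]
ft_force: [-0.3, 0.4, 0.7]
gripper_width: 0.0262
grip_force: 59.2
```

```bash
python3 -m pendant '[{"gripper":0.3,"delta_pos":[0,0,0],"yaw":0},{"gripper":0.3,"delta_pos":[0,0,0],"yaw":0},{"gripper":0.3,"delta_pos":[0,0,0],"yaw":0},{"gripper":0.3,"delta_pos":[0,0,0],"yaw":0},{"gripper":0.3,"delta_pos":[-20,0,-50],"yaw":0},{"gripper":0.3,"delta_pos":[-69,0,-69],"yaw":0},{"gripper":0.3,"delta_pos":[-69,0,-69],"yaw":0}]'
python3 - <<'E'
from h import *
p,d,m=spots("wrist",dict(magazine_mouth=.12,capsule_b_mid=.014,filters=0)); save("w5.png",p)
for r in nets.outline_of("capsule_b_mid","wrist"):
    x=r["pixels"]; v,u=np.nonzero(x)
    P=np.array([px2w("wrist",a,b,depth=float(d[b,a]),m=m) for a,b in zip(u,v) if d[b,a]>0])
    k=P[P[:,2]>.018]
    print(round(r["p"],2),r["rect"],np.percentile(P,2,axis=0),np.percentile(P,98,axis=0),len(k) and (k.min(0)+k.max(0))/2)
E
```

```text
t: 10.0
tool_pos: [0.4078, 0.2249, 0.171]
ee_rot: [-0.001, 1.0, 0.001, 0.002]
ft_force: [-0.3, 0.6, 0.2]
gripper_width: 0.0554
grip_force: 0.0
magazine_mouth 0.89 [319. 137.] [0.4773 0.2261 0.12  ]
capsule_b_mid 0.69 [218. 240.] [0.3855 0.3225 0.014 ]
filters 0.81 [184. 292.] [0.3253 0.3652 0.    ]
0.6 [218.6, 237.7, 39.5, 36.9] [0.37293126 0.30640435 0.00138818] [0.40087053 0.33463157 0.02925586] [0.38563625 0.32243208 0.02416906]
```

View pics/w5.png

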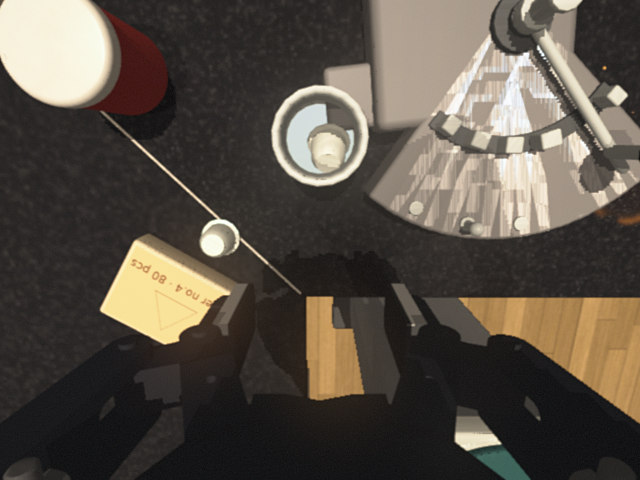

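The wrist view shows capsule A inside the magazine at (328,148) and capsule B at (218,238), which measures (0.3856, 0.3224). Now B.

```bash
python3 -m pendant '[{"gripper":0.3,"delta_pos":[-22,-97.5,30],"yaw":0.45},{"gripper":0.3,"delta_pos":[-22,-97.5,60],"yaw":0.45},{"gripper":0.3,"delta_pos":[-22,-97.5,60],"yaw":0.45},{"gripper":0.3,"delta_pos":[-22,-97.5,110],"yaw":0.45},{"gripper":0.3,"delta_pos":[-22,-97.5,150],"yaw":0.45},{"gripper":0.3,"delta_pos":[-22,-97.5,175],"yaw":0.45},{"gripper":0.3,"delta_pos":[-22,-97.5,185.5],"yaw":0.45},{"gripper":0.3,"delta_pos":[-22,-97.5,185.5],"yaw":0.45}]'
python3 -c "
from h import *
s=bot.sense();print(s['joint_positions'],s['gripper_width'],delta([.3856,.3224,-.0147]))"
```

```text
t: 11.25
tool_pos: [0.3868, 0.3218, -0.0172]
ee_rot: [0.001, 0.975, -0.223, -0.0]
ft_force: [0.4, -0.3, -0.1]
gripper_width: 0.0553
grip_force: 0.0
[ 6.43163552e-01 -9.91565462e-02  2.04138249e+00 -3.62929068e-05
  1.20073056e+00  2.66346332e+00] 0.055339225060471266 [-1.4 -0.  -2.5]
```

```bash
python3 -m pendant '[{"gripper":0.3,"delta_pos":[-1,0,-2],"yaw":0},{"gripper":-1,"delta_pos":[-1,0,-2],"yaw":0},{"gripper":-1,"delta_pos":[-1,0,-2],"yaw":0},{"gripper":-1,"delta_pos":[-1,0,-2],"yaw":0},{"gripper":-1,"delta_pos":[-1,0,-2],"yaw":0},{"gripper":-1,"delta_pos":[-1,0,-2],"yaw":0}]'
python3 -c "
from h import *
s=bot.sense();print(delta([.4085,.2228,.1688]))"
```

```text
t: 12.0
tool_pos: [0.3864, 0.3228, -0.0135]
ee_rot: [-0.001, 0.975, -0.223, 0.001]
ft_force: [-1.2, -1.1, 9.4]
gripper_width: 0.0266
grip_force: 59.3
[  63.5   80.3 -182.4]
```

Gripped. Back to the hover in front of the magazine, checking how the capsule hangs.

```bash
python3 -m pendant '[{"gripper":-1,"delta_pos":[-1,0,-40],"yaw":0},{"gripper":-1,"delta_pos":[-1,0,-100],"yaw":0},{"gripper":-1,"delta_pos":[-1,0,-160],"yaw":0},{"gripper":-1,"delta_pos":[30,40,-182],"yaw":-0.2},{"gripper":-1,"delta_pos":[63.5,80,-182],"yaw":-0.45},{"gripper":-1,"delta_pos":[63.5,80,-182],"yaw":-0.45},{"gripper":-1,"delta_pos":[63.5,80,-182],"yaw":-0.45},{"gripper":-1,"delta_pos":[63.5,80,-182],"yaw":-0.45}]'
python3 - <<'E'
from h import *
m=eyes.camera_model("wrist"); p,d=eyes.snapshot("wrist")
v,u=np.mgrid[240:345,270:372]; P=np.array([px2w("wrist",a,b,depth=float(d[b,a]),m=m) for a,b in zip(u.ravel(),v.ravel()) if d[b,a]>0])
f=P[abs(P[:,2]-.185)<.003]; print("flange",len(f),f.min(0),f.max(0))
q=P[(P[:,2]>.14)&(P[:,2]<.25)]; print("lowest",np.percentile(q[:,2],[1,3]))
for v in range(256,316,6):
    print(v,[tuple(np.round(px2w("wrist",u,v,depth=float(d[v,u]),m=m)*1000).astype(int).tolist()) if d[v,u]>0 else None for u in (276,292,320,350,366)])
print(delta([.4775,.2253,.1]))
E
```

```text
t: 13.0
tool_pos: [0.4082, 0.2231, 0.1673]
ee_rot: [-0.0, 1.0, -0.0, 0.0]
ft_force: [0.9, 0.6, -0.4]
gripper_width: 0.0265
grip_force: 59.4
flange 831 [0.41318737 0.20775205 0.18200467] [0.42520126 0.23950238 0.18799982]
lowest [0.18200725 0.18272122]
256 [(366, 267, -1), (366, 251, 0), (366, 223, 2), (366, 194, 1), (366, 178, 1)]
262 [(359, 267, 0), (360, 251, 0), (423, 224, 183), (360, 194, 1), (359, 178, -1)]
268 [(353, 267, 1), (420, 236, 182), (421, 224, 187), (353, 193, -1), (353, 177, -1)]
274 [(347, 268, 0), (418, 236, 184), (421, 224, 193), (417, 210, 182), (347, 177, -1)]
280 [(419, 242, 194), (415, 236, 186), (421, 224, 199), (415, 210, 184), (419, 204, 194)]
286 [(418, 241, 199), (416, 236, 193), (420, 224, 203), (415, 211, 191), (419, 205, 200)]
292 [(418, 241, 205), (416, 235, 199), (419, 224, 206), (413, 211, 193), (419, 206, 206)]
298 [(419, 240, 211), (415, 235, 202), (417, 224, 209), (413, 211, 199), (419, 207, 213)]
304 [(419, 239, 217), (413, 235, 205), (415, 224, 209), (412, 212, 202), (419, 207, 217)]
310 [(419, 239, 221), (411, 235, 206), (413, 224, 209), (410, 212, 203), (419, 208, 222)]
[69.3 -2.1 67.2]
```

Capsule B hangs about 2.5 mm farther back; compensating.

```bash
python3 -m pendant '[{"gripper":-1,"delta_pos":[40,-1.7,0],"yaw":0},{"gripper":-1,"delta_pos":[71.5,-1.7,0],"yaw":0},{"gripper":-1,"delta_pos":[71.5,-1.7,0],"yaw":0},{"gripper":-1,"delta_pos":[71.5,-1.7,30],"yaw":0},{"gripper":-1,"delta_pos":[71.5,-1.7,55],"yaw":0},{"gripper":-1,"delta_pos":[71.5,-1.7,67],"yaw":0},{"gripper":-1,"delta_pos":[71.5,-1.7,67],"yaw":0},{"gripper":-1,"delta_pos":[71.5,-1.7,67],"yaw":0}]'
```

```text
t: 14.05
tool_pos: [0.4801, 0.2248, 0.1013]
ee_rot: [-0.0, 1.0, 0.0, 0.001]
ft_force: [0.3, -0.2, 0.2]
gripper_width: 0.0263
grip_force: 59.4
```

```bash
python3 -m pendant '[{"gripper":0.3,"delta_pos":[0,0,0],"yaw":0},{"gripper":0.3,"delta_pos":[0,0,0],"yaw":0},{"gripper":0.3,"delta_pos":[0,0,0],"yaw":0},{"gripper":0.3,"delta_pos":[0,0,0],"yaw":0},{"gripper":0.3,"delta_pos":[-10,0,-60],"yaw":0},{"gripper":0.3,"delta_pos":[-50,50,-80],"yaw":0},{"gripper":0.3,"delta_pos":[-90,100,-80],"yaw":0},{"gripper":0.3,"delta_pos":[-100,150,-80],"yaw":0},{"gripper":0.3,"delta_pos":[-100,150,-80],"yaw":0},{"gripper":0.3,"delta_pos":[-100,150,-80],"yaw":0}]'
python3 - <<'E'
from h import *
p,d,m=spots("wrist",dict(magazine_mouth=.12,machine=0,lever_knob=.115,lever_tip=.0635,mark_pin=.05,notch_middle=.069)); save("w6.png",p)
for r in nets.outline_of("lever_knob","wrist")[:2]:
    x=r["pixels"]; v,u=np.nonzero(x)
    P=np.array([px2w("wrist",a,b,depth=float(d[b,a]),m=m) for a,b in zip(u,v) if d[b,a]>0])
    k=P[P[:,2]>.127]
    print(round(r["p"],2),r["rect"],P[:,2].max(),len(k),len(k) and (k.min(0),k.max(0)))
s=bot.sense(); print(s["tool_pos"],s["joint_positions"])
E
```

```text
t: 15.3
tool_pos: [0.3802, 0.0745, 0.1804]
ee_rot: [-0.0, 1.0, -0.0, 0.0]
ft_force: [-0.0, 0.8, 1.2]
gripper_width: 0.0555
grip_force: 0.0
magazine_mouth 0.56 [69. 87.] [0.4778 0.2236 0.12  ]
machine 0.85 [312.   8.] [0.5577 0.0822 0.    ]
lever_knob 0.91 [433. 107.] [0.4674 0.0059 0.115 ]
lever_tip 0.94 [426. 133.] [ 0.4531 -0.0061  0.0635]
mark_pin 0.74 [283. 188.] [0.4094 0.1059 0.05  ]
notch_middle 0.58 [290. 106.] [0.4722 0.097  0.069 ]
0.91 [390.1, 68.0, 144.7, 131.9] 0.135417736362963 1900 (array([ 0.45442814, -0.00602373,  0.12703421]), array([0.48158837, 0.02078255, 0.13541774]))
[0.380016   0.07486348 0.18002935] [ 1.28617224e-01 -5.43446463e-01  2.04732946e+00  1.01856085e-05
  1.63825375e+00  1.69767755e+00]
```

View pics/w6.png

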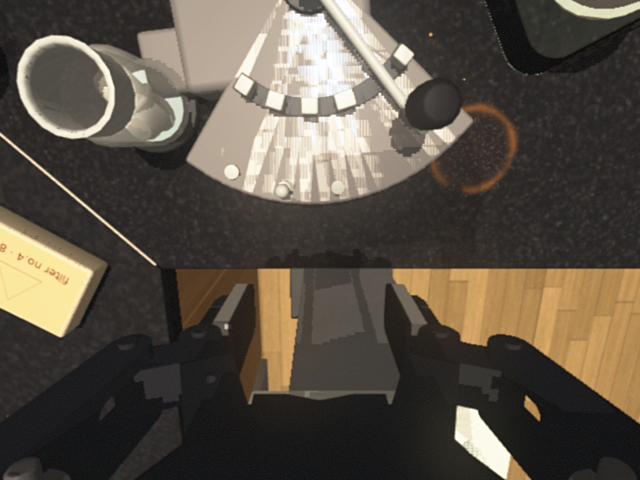

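The knob is at (433,105), the pin is at (283,188) outside the middle notch, and both capsules are visible through the tube (105,85)/(155,110). The knob measures (0.468, 0.007). I'll descend on it.

```bash
python3 -m pendant '[{"gripper":0.3,"delta_pos":[88,68,0],"yaw":-0.5},{"gripper":0.3,"delta_pos":[88,68,0],"yaw":-0.5},{"gripper":0.3,"delta_pos":[88,68,0],"yaw":-0.5},{"gripper":0.3,"delta_pos":[88,68,40],"yaw":-0.5},{"gripper":0.3,"delta_pos":[88,68,75],"yaw":-0.5},{"gripper":0.3,"delta_pos":[88,68,95],"yaw":-0.5},{"gripper":0.3,"delta_pos":[88,68,103],"yaw":-0.5},{"gripper":0.3,"delta_pos":[88,68,103],"yaw":-0.5}]'
python3 - <<'E'
from h import *
m=eyes.camera_model("wrist"); p,d=eyes.snapshot("wrist"); save("w7.png",p)
E
```

```text
t: 16.7
tool_pos: [0.4683, 0.0066, 0.0777]
ee_rot: [0.0, 0.969, 0.248, 0.0]
ft_force: [0.5, -0.8, -0.9]
gripper_width: 0.0558
grip_force: 0.0
```

View pics/w7.png

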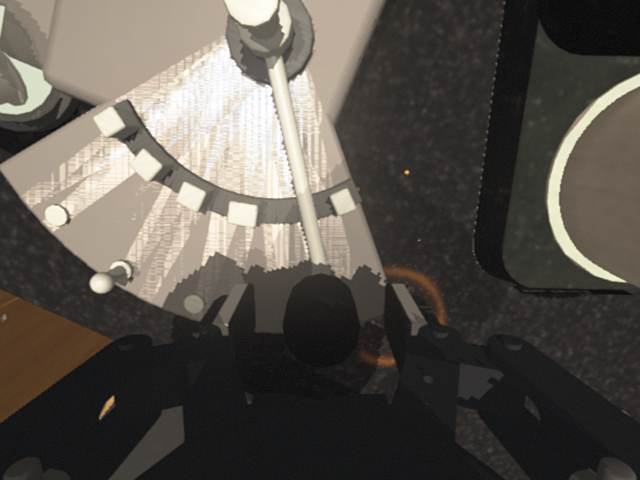

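The knob (320,322) is centred between the fingers, the rod runs to the spindle at (270,40), and the pin is at (105,280). Close, then lift a little.

```bash
python3 -m pendant '[{"gripper":-1,"delta_pos":[0,0,0],"yaw":0},{"gripper":-1,"delta_pos":[0,0,0],"yaw":0},{"gripper":-1,"delta_pos":[0,0,0],"yaw":0},{"gripper":-1,"delta_pos":[0,0,-10],"yaw":0},{"gripper":-1,"delta_pos":[0,0,-20],"yaw":0},{"gripper":-1,"delta_pos":[0,0,-20],"yaw":0}]'
python3 - <<'E'
from h import *
s=bot.sense(); t=np.array(s["tool_pos"]); print(t,s["ft_force"])
O=np.array([.5565,.0817]); v=t[:2]-O; r=np.hypot(*v); a0=np.arctan2(-v[1],-v[0]); print(r,a0)
for a in np.linspace(a0,-.16,10)[1:]:
    rr=r+(.118-r)*(a0-a)/(a0+.16); w=np.r_[O+rr*np.array([-np.cos(a),-np.sin(a)]),t[2]]; print(round(a,2),delta(w))
E
```

```text
t: 17.5
tool_pos: [0.4684, 0.0065, 0.0982]
ee_rot: [0.0, 0.969, 0.248, 0.001]
ft_force: [1.6, 1.7, -4.4]
gripper_width: 0.0269
grip_force: 59.2
[0.4683678  0.00650857 0.09815913] [ 1.64519316  1.68233417 -4.38239286]
0.11584919655506597 0.7063294710253389
0.61 [ -2. -11.  -0.]
0.51 [ -2.9 -22.1  -0. ]
0.42 [ -2.7 -33.3  -0. ]
0.32 [ -1.5 -44.5  -0. ]
0.23 [  0.8 -55.5  -0. ]
0.13 [  4.2 -66.3  -0. ]
0.03 [  8.5 -76.7  -0. ]
-0.06 [ 13.9 -86.6  -0. ]
-0.16 [ 20.3 -96.1  -0. ]
```

The lever is lifted (about 4.4 N down-pull, as expected). Swing along the arc.

```bash
python3 -m pendant '[{"gripper":-1,"delta_pos":[-2,-11,0],"yaw":0},{"gripper":-1,"delta_pos":[-3,-22,0],"yaw":0},{"gripper":-1,"delta_pos":[-2.7,-33,0],"yaw":0},{"gripper":-1,"delta_pos":[-1.5,-44.5,0],"yaw":0},{"gripper":-1,"delta_pos":[0.8,-55.5,0],"yaw":0},{"gripper":-1,"delta_pos":[4.2,-66.3,0],"yaw":0},{"gripper":-1,"delta_pos":[8.5,-76.7,0],"yaw":0},{"gripper":-1,"delta_pos":[13.9,-86.6,0],"yaw":0},{"gripper":-1,"delta_pos":[20.3,-96.1,0],"yaw":0},{"gripper":-1,"delta_pos":[20.3,-96.1,0],"yaw":0},{"gripper":-1,"delta_pos":[20.3,-96.1,0],"yaw":0}]'
python3 - <<'E'
from h import *
m=eyes.camera_model("wrist"); p,d=eyes.snapshot("wrist"); save("w8.png",p)
s=bot.sense(); print(s["tool_pos"],s["ft_force"],s["gripper_width"])
E
```

```text
t: 18.88
tool_pos: [0.4407, 0.1006, 0.0976]
ee_rot: [0.001, 0.969, 0.248, 0.002]
ft_force: [15.4, -1.8, -4.4]
gripper_width: 0.0272
grip_force: 59.5
[0.44073321 0.10052153 0.09762589] [14.65908283 -2.54387302 -4.98711115] 0.0268470466499426
```

View pics/w8.png

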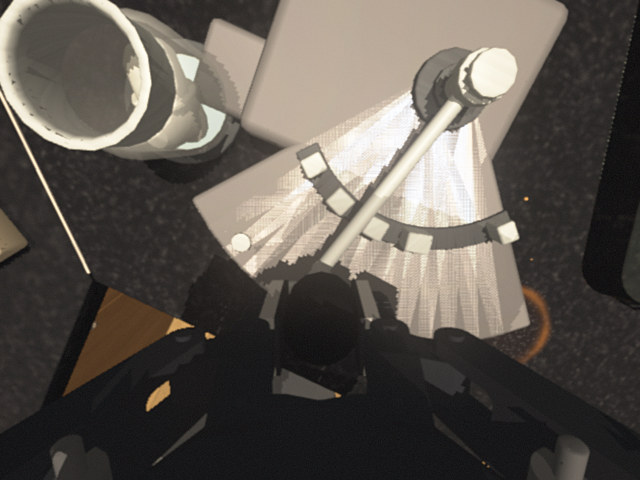

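The rod (362,215) crosses the arc between the teeth at (340,203) and (377,227), which is the middle notch. I'll check the offset in depth before lowering.

Run:
```python
from h import *
m=eyes.camera_model("wrist"); p,d=eyes.snapshot("wrist"); O=np.array([.5565,.0817])
v,u=np.mgrid[130:265:1,290:520:1]
P=np.array([px2w("wrist",a,b,depth=float(d[b,a]),m=m) for a,b in zip(u.ravel(),v.ravel()) if d[b,a]>0])
V=P[:,:2]-O; r=np.hypot(*V.T); a=np.arctan2(-V[:,1],-V[:,0])
k=(abs(P[:,2]-.069)<.003)&(abs(r-.085)<.006)
h,e=np.histogram(a[k],bins=np.arange(-.75,.95,.02)); print([(round(x,2),int(n)) for x,n in zip(e,h) if n])
k=(P[:,2]>.083)&(P[:,2]<.093)
for R0 in(.065,.075,.085): 
    q=k&(abs(r-R0)<.004); print(R0,q.sum(),np.percentile(a[q],[5,50,95]),np.median(P[q,2]))
```

```text
[(np.float64(-0.69), 21), (np.float64(-0.67), 70), (np.float64(-0.65), 70), (np.float64(-0.63), 70), (np.float64(-0.61), 69), (np.float64(-0.59), 73), (np.float64(-0.57), 63), (np.float64(-0.55), 9), (np.float64(-0.41), 11), (np.float64(-0.39), 67), (np.float64(-0.37), 60), (np.float64(-0.35), 62), (np.float64(-0.33), 59), (np.float64(-0.31), 60), (np.float64(-0.29), 59), (np.float64(-0.27), 57), (np.float64(-0.25), 7), (np.float64(-0.09), 29), (np.float64(-0.07), 57), (np.float64(-0.05), 52), (np.float64(-0.03), 56), (np.float64(-0.01), 51), (np.float64(0.01), 53), (np.float64(0.03), 50), (np.float64(0.05), 15), (np.float64(0.19), 2), (np.float64(0.21), 53), (np.float64(0.23), 51), (np.float64(0.25), 47), (np.float64(0.27), 52), (np.float64(0.29), 47), (np.float64(0.31), 48), (np.float64(0.33), 49), (np.float64(0.35), 47), (np.float64(0.37), 39), (np.float64(0.39), 2), (np.float64(0.85), 31), (np.float64(0.87), 55), (np.float64(0.89), 48), (np.float64(0.91), 45)]
0.065 255 [-0.23821601 -0.19152388 -0.13294202] 0.08671540020781307
0.075 249 [-0.22559258 -0.18766654 -0.13478416] 0.08675156276267593
0.085 238 [-0.2176102  -0.18230853 -0.13639684] 0.08679829720953772
```

```bash
python3 -m pendant '[{"gripper":-1,"delta_pos":[1.3,1.8,0],"yaw":0},{"gripper":-1,"delta_pos":[1.3,1.8,6],"yaw":0},{"gripper":-1,"delta_pos":[1.3,1.8,12],"yaw":0},{"gripper":-1,"delta_pos":[1.3,1.8,17],"yaw":0},{"gripper":-1,"delta_pos":[1.3,1.8,19],"yaw":0},{"gripper":-1,"delta_pos":[1.3,1.8,19],"yaw":0}]'
```

```text
t: 19.73
tool_pos: [0.4416, 0.0997, 0.0784]
ee_rot: [-0.0, 0.969, 0.248, -0.0]
ft_force: [0.5, -0.1, 1.2]
gripper_width: 0.027
grip_force: 60.1
```

Low side forces: it slid down into the notch. Release, rise, and step clear.

```bash
python3 -m pendant '[{"gripper":0.3,"delta_pos":[0,0,0],"yaw":0},{"gripper":0.3,"delta_pos":[0,0,0],"yaw":0},{"gripper":0.3,"delta_pos":[0,0,0],"yaw":0},{"gripper":0.3,"delta_pos":[0,0,-40],"yaw":0},{"gripper":0.3,"delta_pos":[0,0,-90],"yaw":0},{"gripper":0.3,"delta_pos":[-60,0,-120],"yaw":0},{"gripper":0.3,"delta_pos":[-60,0,-120],"yaw":0},{"gripper":0.3,"delta_pos":[-60,0,-120],"yaw":0}]'
python3 - <<'E'
from h import *
p,d,m=spots("wrist",dict(lever_knob=.115,lever_tip=.0635,mark_pin=.05,magazine_mouth=.12)); save("w9.png",p)
O=np.array([.5565,.0817])
v,u=np.mgrid[0:300,150:600]; P=np.array([px2w("wrist",a,b,depth=float(d[b,a]),m=m) for a,b in zip(u.ravel(),v.ravel()) if d[b,a]>0])
V=P[:,:2]-O; r=np.hypot(*V.T); a=np.arctan2(-V[:,1],-V[:,0])
q=(P[:,2]>.057)&(P[:,2]<.075)&(abs(r-.065)<.006); print("rod",q.sum(),np.median(a[q]),np.percentile(P[q,2],[50,90]))
q=(P[:,2]>.1)&(abs(r-.118)<.02); print("knob top",P[q,2].max(),np.percentile(P[q,2],95))
p2,_,_=spots("top",dict(capsule_a_mid=.014,kitchen_timer=0,filters=0,mug=0,sugar_tin=0)); save("top2.png",p2)
c=np.hstack([p[0:400,100:600], cv2.resize(p2[150:350,130:280],(300,400))]); save("end.png",c)
E
```

```text
t: 20.72
tool_pos: [0.3892, 0.0708, 0.1982]
ee_rot: [0.0, 0.969, 0.248, 0.0]
ft_force: [-0.5, -0.6, -0.2]
gripper_width: 0.0558
grip_force: 0.0
lever_knob 0.82 [320. 155.] [0.4401 0.0991 0.115 ]
lever_knob 0.55 [305. 169.] [0.427 0.104 0.115]
lever_tip 0.93 [305. 173.] [0.42   0.1023 0.0635]
mark_pin 0.69 [299. 180.] [0.4102 0.1039 0.05  ]
rod 168 -0.173812586313622 [0.06692691 0.0682242 ]
knob top 0.13503500333054125 0.13388920514363445
capsule_a_mid 0.58 [241. 258.] [0.4628 0.2259 0.014 ]
kitchen_timer 0.88 [449. 269.] [ 0.4247 -0.2774  0.    ]
mug 0.64 [454. 194.] [ 0.6082 -0.2983  0.    ]
mug 0.63 [243. 261.] [0.4579 0.2239 0.    ]
sugar_tin 0.77 [175. 233.] [0.5302 0.3885 0.    ]
```

View pics/end.png

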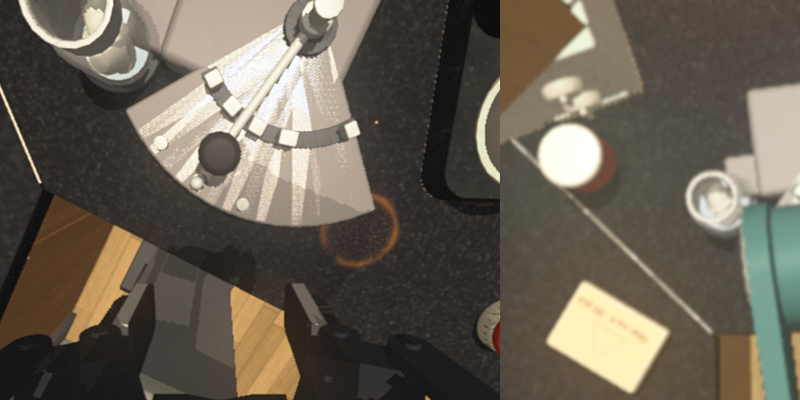

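The picture shows the knob at (220,153) with the rod down between the teeth (rod top 67 mm, knob top 133–135 mm), pointing at the pin (198,182). Both capsules are in the tube at (95,35), and the other objects in view haven't moved.

```bash
python3 -c "
from cell import job
print(job.sign_off())"
```

```text
the job is handed in; nothing more can be done
None
```

The job is handed in: both capsules are in the magazine, the lever is fully down in the middle notch at the setting pin, and the timer, filter packet, mug and sugar tin were left where they stood.

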